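# Load a bench fuse holder and snap its cap home

## Task

Take the green-banded fuse out of the rack and stand it in the bore of the fuse holder, then take the blue snap cap by its neck, put it over the fuse and press it onto the collar until it clicks past the catches. Do not stop at the click: keep pressing until the rubber sealing ring under the cap is squeezed, and finish still holding the cap pressed down, without letting go, so that I can fit the lock pin. Leave the red and yellow fuses in the rack and do not disturb the tools lying around.

Things in the scene. Friction and masses are not known exactly. Their poses are not given: they have to be found in the camera images.
- holder: Bench fuse holder, fixed to the bench at a varying place and yaw: grey plinth 90 x 90 mm, 14 mm high, two small black terminal blocks on its +x edge; origin at the centre of its underside, z up. From its centre rises a white round collar of 30 mm diameter, its top 39 mm above the bench, tapered to 25 mm over its last 5 mm.
- bore_mouth (a point): Centre of the bore's mouth in the top of the holder's collar, 39 mm above the bench. The upright round bore is 16 mm in diameter and 25 mm deep (floor 14 mm above the bench), its mouth chamfered to 19 mm.
- seal_ring (a joint): Black rubber sealing ring round the foot of the collar (44 mm outside diameter, its top 18 mm above the bench): how far it is squeezed down, in m. 0 free, 0.003 fully squeezed; stiffness 4 N per mm, so 2 mm takes about 8 N.
- snap_cap: Blue snap cap, 56 mm tall, hollow, open below, standing open side down on the bench; about 40 g. Skirt 46 mm wide up to 26 mm, shoulder to 31 mm, ribbed grip neck 29 mm wide from there to the closed top with a white dot. Inner lip at the rim 5 mm high, opening 32.6 mm, chamfered to 36.6 mm; inside it clears a seated fuse. Origin: centre of its underside, z up.
- green_fuse: The fuse to load: upright cylinder 14 mm wide, 51 mm tall, white with steel ends and a green band, foot chamfered to 9.6 mm, about 25 g. Origin: centre of its underside, z along it. Foot 6 mm and top 57 mm above the bench in the rack; 14 and 65 mm when seated in the holder, with 26 mm out of the collar: grip it within its top 24 mm.
- red_fuse: Same fuse with a red band; stays in the rack.
- yellow_fuse: Same fuse with a yellow band; stays in the rack.
- fuse_rack: Black rack, fixed to the bench at a varying place and yaw: block 50 (x) x 150 (y) x 24 (z) mm, origin at the centre of its underside. Three holes 16 mm wide, 18 mm deep, at y = -50, 0 and +50 mm, a fuse standing in each, in any order. Fingers have most room across the row (at its -x and +x sides).
- cutters: Side cutters with red handles, 118 x 36 x 10 mm, lying loose on the bench; leave alone.
- driver: Screwdriver with yellow handle, 146 mm long, 13 mm thick, lying loose on the bench beyond the holder; leave alone.
- catches (a point): On the collar's axis, 27 mm above the bench, level with four steel spring catches that stick out 3.8 mm from it. The cap's lip meets them with its underside 32 to 30 mm above the bench; the push rises to about 9 N and fades; below about 22 mm they snap out over the lip (click) and pull the cap down with up to 13 N; it is free at 19 mm and meets the sealing ring at 18 mm.

How it is judged:
By the outcome, as a careful person would: the job done as asked, in the order asked, and still so for the second after the job is handed in, while the arm keeps its last pose, push and grip.
It also fails if it takes over 61 s, if anything falls off the work surface, if the arm or the gripper's body presses on something with over 40 N, if the wrist force passes 120 N, or if a joint passes its speed limit or range.

## Robot

A 7-joint arm with a two-finger parallel gripper is mounted at the origin on a cart in front of the work surface, level with it; the furniture and walls round the work are solid. World frame = base frame: x ahead of the robot, y to its left, z up, the work surface at z = 0. Lengths are in m, angles in rad, forces in N, time in s.
With the tool pointing down it reaches from about 0.425 to 0.925 m from the base axis. Payload 6.8 kg.
Tool frame: the origin (TCP) lies on the mounting face of the last link; the fingertips stand 173 mm ahead of it and the grasp point (between the pads) lies 155 mm ahead of it; z points along the fingers, y is the line along which they close (so a half turn about z gives the same grasp; the last joint's range is limited). The gripper opens to 85 mm and grips with 20 to 120 N. Pads are 22 mm wide; open, the fingers measure 114 mm over their backs; the gripper's body (76 mm by 85 mm) begins 54 mm behind the grasp point. The pads swing forward as they close: fully open they stand 13 mm farther back than shut.
Start: joints at [-1.411, 0.477, 0.022, 1.555, -0.011, 1.109, -0.083], TCP at [0.179, 0.651, 0.405] pointing down, gripper open.
Joint ranges: [-2.96, 2.96], [-0.34, 2.1], [-1.41, 1.46], [0.24, 2.44], [-1.37, 4.51], [0.17, 1.92], [-2.96, 2.96]. Speed limits (rad/s): [2.39, 2.39, 3.14, 3.14, 3.14, 3.14, 3.14].

## Interface

Orientations are given as a unit quaternion [w, x, y, z].
In Python, from station import bot gives the robot as it stands. The module is installed in compiled form; this text tells all that it offers.
- The arm moves only by the shell command python3 -m pendant 'ROWS' [FORCE]. ROWS is JSON, a list of rows, each a list of 5 numbers: the finger opening in m, from 0 to 0.0854, then the shift along the tool's x, y, z in m, then the turn about the tool's z in degrees. In form: [[jaw, x, y, z, yaw], ...]. A call has 1 to 12 rows; each row shifts and turns the commanded pose from where the row before left it, along the tool's axes as they then stand; what a row does not reach is not made up. A row lasts 1/12 s, in which the tool goes at most 41.7 mm and 7.16 degrees, less where a joint would pass 70% of its speed; a pose out of reach is approached as far as the arm can. A call with a gripper value outside its range is refused whole. The fingers move at their own pace and stop on an object; FORCE is the grip in N (left out, the last holds). Time passes only in rows, so rows that do not move let the fingers close. It gives the time, the measured TCP pose, the force, the opening and the grip force at its end, in the units of the state.
- bot.get_obs(): the state, without advancing time (a new reading comes with each control period).
- bot.read_camera(name): name is "side" or "top" or "wrist"; returns (picture, depth): 480x640x3 uint8, blue, green, red; 480x640 float32, m along the optical axis (not along the pixel's ray), 0 where there is no reading.
- bot.camera_model(name): a dict with "intrinsics" (3x3 intrinsics, pixels), "R" (3x3) and "t" (3): a world point X has camera coordinates R X + t. Camera axes: x right, y down, z forward; pixel columns grow to the right and rows downward; lengths in m; the calibration is good to about 2 mm. The wrist camera is an equidistant fisheye: a pixel r from the principal point sees the ray r / f radians off the axis. A picture is of the moment at which its call begins: read the wrist's pose just before it. camera_model takes no time and is no camera call; for the wrist camera it gives the pose at the moment of the call.
- bot.hand_in(): hands the job in; it is judged then, once.
Trained networks look in the newest picture that a camera, given by its name, has taken for a name from the list of things; names that differ only in an ending like _2 or _b are one class to them, and where a whole thing is asked for, a point or a joint stands for the part that bears it (a point fixed in the world has none). Each returns a list of dicts, best first, with "score" (0 to 1); they miss things now and then, are a little off and sometimes report something else, mostly with a low value. They report only what shows in the picture. A call takes as long as a camera call.
- bot.boxes_of(name, camera): "at" ([column, row] in pixels, amid what is visible of it).
- bot.trace(name, camera): "mask" (480x640 bool, what is visible of it) and "at" ([column, row] in pixels, amid what is visible of it).
- bot.pinpoint(name, camera): "at" ([column, row] in pixels: a listed point, or the origin of a listed thing).
The state is a dict: "t": time; "q": joint angles; "joint_vel": joint speeds; "joint_torque": joint torques, N m; "eef_pos": TCP position; "tool_rot": TCP orientation; "contact_force": force on the tool from outside, world axes, zero at the start; "torque": the same for the moment, N m; "gripper_width": opening from 0.0 (shut) to 1.0 (fully open); "grasp_force": force on a finger pad.
Only numpy, scipy, OpenCV 4.12 (cv2) and the standard library are available. Lean on these libraries where they do the work, as an engineer would, in place of code of your own. Each camera call takes 0.05 s, during which the arm holds its last target. There are 200 camera calls.

## Working session

There is one attempt and no reset: what is moved stays moved. The work goes in short steps, Python scripts to look and compute and a shell command to move; the robot and the scene stay as the last step left them, time stands still between calls to the robot, and variables do not carry over. Pictures are saved under pics/ and viewed, at most 10 in all, crops included, and the job is handed in when it is done.

```bash
mkdir -p pics
cat > h.py <<'E'
import numpy as np, cv2
from station import bot
def ray(cam,px,m=None):
    m=m or bot.camera_model(cam);K=np.array(m["intrinsics"]);R=np.array(m["R"]);t=np.array(m["t"])
    u=(px[0]-K[0,2])/K[0,0];v=(px[1]-K[1,2])/K[1,1]
    if cam=="wrist":
        r=np.hypot(u,v);s=np.sin(r)/r if r>1e-9 else 1;d=np.array([u*s,v*s,np.cos(r)])
    else: d=np.array([u,v,1.])
    return -R.T@t, R.T@d
def atz(cam,px,z,m=None):
    c,d=ray(cam,px,m); return c+d*(z-c[2])/d[2]
E
python3 - <<'E'
from h import *
o=bot.get_obs();print(o)
for c in("top","side"):
    p,d=bot.read_camera(c);cv2.imwrite(f"pics/{c}0.png",p);np.save(f"d_{c}.npy",d)
    m=bot.camera_model(c);print(c,-np.array(m["R"]).T@m["t"])
    for n in["holder","bore_mouth","snap_cap","green_fuse","red_fuse","yellow_fuse","fuse_rack","cutters","driver"]:
        r=bot.pinpoint(n,c)[:2]
        z={"bore_mouth":.039,"green_fuse":.006,"red_fuse":.006,"yellow_fuse":.006}.get(n,0)
        print(c,n,[(round(x["score"],2),np.round(x["at"]),atz(c,x["at"],z).round(4)) for x in r])
E
```

```text
{'t': 0.0, 'q': array([-1.41107706,  0.47783372,  0.02235284,  1.55643195, -0.01150306,
        1.10929186, -0.0831202 ]), 'joint_vel': array([-3.49964040e-04, -4.20836514e-04,  3.74025054e-05,  5.61812724e-04,
        1.75684454e-04,  1.80978533e-04,  2.15589570e-04]), 'joint_torque': array([ 5.86964543e-04, -5.96447504e+01,  1.60813618e+00, -2.81209338e+01,
        1.24651377e-02,  9.11392010e-03, -1.44073613e-05]), 'eef_pos': array([0.17855175, 0.65068276, 0.40371137]), 'tool_rot': array([-5.24917759e-05,  1.33515385e-01,  9.91046315e-01, -9.16750346e-04]), 'contact_force': array([-0.16306536, -0.40654061, -0.18133521]), 'torque': array([ 0.05336746, -0.02369459,  0.03752173]), 'grasp_force': 0.0, 'gripper_width': 0.9999419995459127}
top [0.46326985 0.0949031  0.99396152]
top holder [(0.92, array([456., 254.]), array([ 0.531 , -0.2007,  0.    ])), (0.42, array([227., 274.]), array([0.4903, 0.2776, 0.    ]))]
top bore_mouth [(0.67, array([466., 254.]), array([ 0.5286, -0.2083,  0.039 ])), (0.28, array([465., 256.]), array([ 0.5237, -0.2067,  0.039 ]))]
top snap_cap [(0.77, array([3
[... 1004 characters left out ...]
55 , -0.0471,  0.039 ]))]
side snap_cap [(0.94, array([352., 259.]), array([0.4831, 0.0824, 0.    ]))]
side green_fuse [(0.56, array([306., 322.]), array([0.4925, 0.2772, 0.006 ])), (0.36, array([376., 188.]), array([ 0.5239, -0.2043,  0.006 ]))]
side red_fuse [(0.72, array([374., 172.]), array([ 0.5547, -0.2904,  0.006 ])), (0.55, array([320., 305.]), array([0.4873, 0.2311, 0.006 ]))]
side yellow_fuse [(0.58, array([289., 347.]), array([0.494 , 0.3346, 0.006 ]))]
side fuse_rack [(0.96, array([305., 322.]), array([0.4962, 0.2729, 0.    ]))]
side cutters [(0.84, array([271., 241.]), array([0.6568, 0.0891, 0.    ]))]
side driver [(0.43, array([300., 195.]), array([ 0.6848, -0.1101,  0.    ]))]
```

View pics/top0.png

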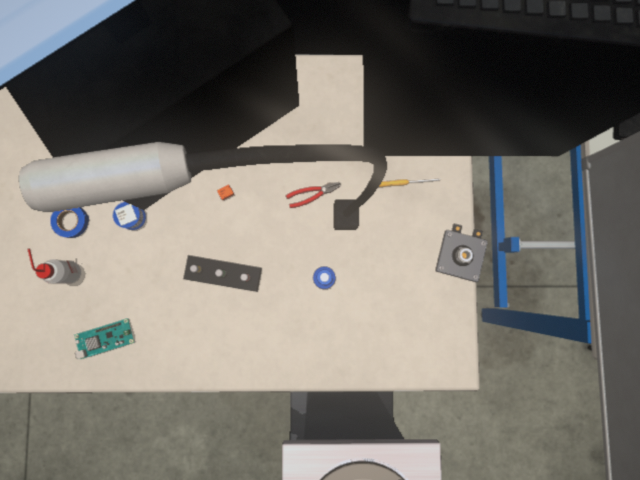

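View pics/side0.png

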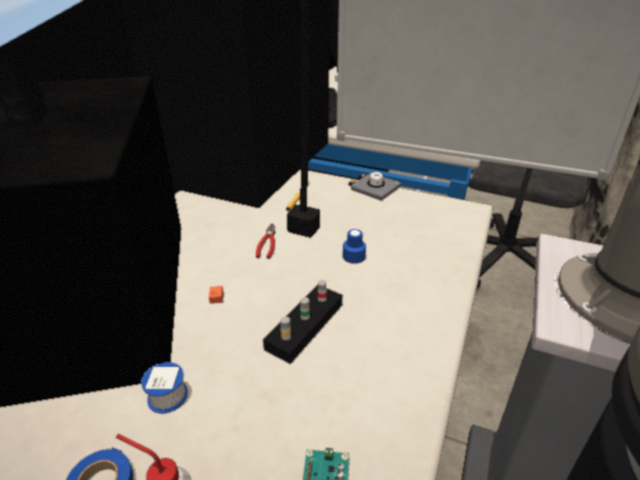

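Top: rack at (223,273) with fuses at (193,268), (219,273), (244,278); cap (324,278); holder (463,254); a lamp with gooseneck spans rows 150–210 at left. Side: green is the middle fuse (304,308), yellow (286,328), red (322,291).

Run:
```python
from h import *
d=np.load("d_top.npy");c,_=ray("top",(0,0))
def P(u,v):
    c,r=ray("top",(u,v));return (c+r*d[v,u]).round(3)   # d along axis, r has z=1
for uv in[(60,185),(110,180),(170,170),(185,165),(230,157),(300,152),(360,153),(380,165),(346,215),(220,273),(193,268),(244,278),(324,278),(465,255),(463,240),(458,230),(478,234),(315,190),(30,120),(200,100)]: print(uv,P(*uv))
p=cv2.imread("pics/top0.png")
# rack: dark mask
g=p.max(2);m=np.zeros_like(g);m[245:300,175:270]=(g[245:300,175:270]<90)
n,l,s,ce=cv2.connectedComponentsWithStats(m);i=1+s[1:,4].argmax()
pts=np.array([atz("top",(x,y),.024)[:2] for y,x in np.argwhere(l==i)],np.float32)
print("rack",cv2.minAreaRect(pts))
for uv in[(193,268),(219,273),(244,278)]:
    w=g[uv[1]-7:uv[1]+8,uv[0]-7:uv[0]+8]>110
    y,x=np.argwhere(w).mean(0);q=(x+uv[0]-7,y+uv[1]-7);print(q,atz("top",q,.057).round(4))
```

```text
(60, 185) [0.544 0.298 0.617]
(110, 180) [0.549 0.261 0.612]
(170, 170) [0.56  0.215 0.603]
(185, 165) [0.565 0.204 0.599]
(230, 157) [0.573 0.167 0.594]
(300, 152) [0.583 0.108 0.577]
(360, 153) [0.593 0.051 0.539]
(380, 165) [0.595 0.024 0.487]
(346, 215) [0.604 0.034 0.064]
(220, 273) [0.49  0.28  0.057]
(193, 268) [0.5   0.332 0.059]
(244, 278) [0.48  0.233 0.057]
(324, 278) [0.48  0.077 0.056]
(465, 255) [ 0.528 -0.214  0.017]
(463, 240) [ 0.559 -0.212  0.013]
(458, 230) [ 0.58  -0.202  0.012]
(478, 234) [ 0.572 -0.243  0.016]
(315, 190) [0.666 0.095 0.004]
(30, 120) [0.703 0.506 0.32 ]
(200, 100) [0.75  0.272 0.281]
rack ((0.4910745322704315, 0.2813940942287445), (0.14918042719364166, 0.04530292749404907), 80.53922271728516)
(np.float64(192.90740740740742), np.float64(267.55555555555554)) [0.5007 0.333  0.057 ]
(np.float64(218.47058823529412), np.float64(272.4313725490196)) [0.4912 0.283  0.057 ]
(np.float64(243.7450980392157), np.float64(276.80392156862746)) [0.4827 0.2336 0.057 ]
```

```bash
python3 -m pendant '[[0.06,0,0,0.035,0],[0.06,0,0,0.035,0],[0.06,0,0,0.034,0]]' 30; python3 -m pendant '[[0.06,-0.033,-0.0228,0,0],[0.06,-0.033,-0.0228,0,0],[0.06,-0.033,-0.0228,0,0],[0.06,-0.033,-0.0228,0,0],[0.06,-0.033,-0.0228,0,0],[0.06,-0.033,-0.0228,0,0],[0.06,-0.033,-0.0228,0,0],[0.06,-0.033,-0.0228,0,0],[0.06,-0.033,-0.0228,0,0],[0.06,-0.033,-0.0228,0,0],[0.06,-0.033,-0.0228,0,0],[0.06,-0.033,-0.0228,0,0]]'; python3 -m pendant '[[0.06,0,0,0,7.05],[0.06,0,0,0,7.05],[0.06,0,0,0,7.05],[0.06,0,0,0,7.05],[0.06,0,0,0,7.05],[0.06,0,0,0,7.05],[0.06,0,0,0,7.05],[0.06,0,0,0,7.05],[0.06,0,0,0,7.05],[0.06,0,0,0,7.05],[0.06,0,0,0,7.05],[0.06,0,0,0,7.05]]'
```

```text
t: 1.25
eef_pos: [0.1786, 0.6511, 0.3002]
tool_rot: [0.0, 0.133, 0.991, 0.001]
contact_force: [0.5, -0.1, 0.1]
gripper_width: 0.702
grasp_force: 0.0
t: 2.25
eef_pos: [0.4892, 0.2807, 0.301]
tool_rot: [0.0, 0.133, 0.991, 0.0]
contact_force: [0.5, 0.7, -0.2]
gripper_width: 0.7
grasp_force: 0.0
t: 3.25
eef_pos: [0.4881, 0.2825, 0.3009]
tool_rot: [-0.0, 0.768, 0.641, 0.0]
contact_force: [0.4, -0.7, -0.4]
gripper_width: 0.706
grasp_force: 0.0
```

```bash
cat >> h.py <<'E'
from scipy.spatial.transform import Rotation as Ro
def state():
    o=bot.get_obs();w,x,y,z=o["tool_rot"];R=Ro.from_quat([x,y,z,w]).as_matrix();return o,np.array(o["eef_pos"]),R
def rel(p):  # world point relative to TCP in tool axes
    o,e,R=state();return R.T@(np.asarray(p)-e)
def yawy():
    o,e,R=state();return np.degrees(np.arctan2(R[1,1],R[0,1]))
E
python3 - <<'E'
from h import *
o,e,R=state();print(o["t"],e.round(4),yawy(),R[:,2].round(4),np.array(o["q"]).round(2))
m=bot.camera_model("wrist");p,d=bot.read_camera("wrist");cv2.imwrite("pics/w1.png",p)
for n,z in(("green_fuse",.006),("red_fuse",.006),("yellow_fuse",.006),("fuse_rack",0)):
    print(n,[(round(x["score"],2),np.round(x["at"]),atz("wrist",x["at"],z,m).round(4)) for x in bot.pinpoint(n,"wrist")[:2]])
E
```

```text
3.25 [0.4881 0.2825 0.3009] -10.280880072432977 [ 3.e-04  4.e-04 -1.e+00] [-0.98  0.45  0.45  1.94 -0.26  0.81 -0.57]
green_fuse [(0.63, array([318., 234.]), array([0.4902, 0.2834, 0.006 ]))]
red_fuse [(0.67, array([319., 295.]), array([0.4817, 0.2341, 0.006 ]))]
yellow_fuse []
fuse_rack [(0.7, array([318., 230.]), array([0.4905, 0.2848, 0.    ])), (0.33, array([344., 429.]), array([0.4797, 0.0727, 0.    ]))]
```

View pics/w1.png

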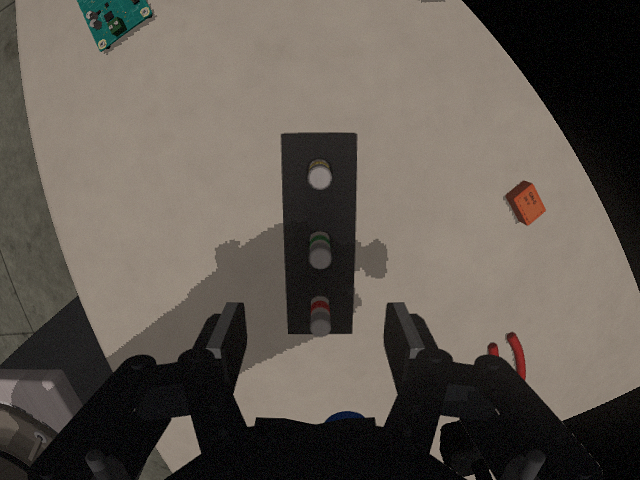

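The rack is centred between the fingers, with green at (320,245), red (320,312) and yellow (319,175).

```bash
python3 -m pendant '[[0.05,0.001,0.0025,0.02,0],[0.05,0,0,0.02,0],[0.05,0,0,0.02,0],[0.05,0,0,0.02,0],[0.05,0,0,0.013,0],[0.05,0,0,0,0]]' 30; python3 -m pendant '[[0.0,0,0,0,0],[0.0,0,0,0,0],[0.0,0,0,0,0],[0.0,0,0,0,0],[0.0,0,0,0,0],[0.0,0,0,0,0],[0.0,0,0,0,0]]' 30
```

```text
t: 4.0
eef_pos: [0.4898, 0.2823, 0.2053]
tool_rot: [-0.0, 0.765, 0.644, -0.002]
contact_force: [-0.1, -0.8, -0.8]
gripper_width: 0.587
grasp_force: 0.0
t: 4.58
eef_pos: [0.4913, 0.2832, 0.2089]
tool_rot: [-0.0, 0.766, 0.643, 0.001]
contact_force: [-0.2, 0.1, 6.0]
gripper_width: 0.148
grasp_force: 29.6
```

```bash
python3 -m pendant '[[0,0,0,-0.025,0],[0,0,0,-0.025,0],[0,0,0,-0.025,0],[0,0,0,-0.025,0],[0,-0.032,0.0007,0,0],[0,-0.032,0.0007,0,0],[0,-0.032,0.0007,0,0],[0,-0.032,0.0007,0,0],[0,-0.032,0.0007,0,0],[0,-0.032,0.0007,0,0],[0,-0.032,0.0007,0,0],[0,-0.032,0.0007,0,0]]'; python3 -m pendant '[[0,-0.028,0.015,0,0],[0,-0.028,0.015,0,0],[0,-0.028,0.015,0,0],[0,-0.028,0.015,0,0],[0,-0.028,0.015,0,0],[0,-0.028,0.015,0,0],[0,-0.028,0.015,0,0],[0,-0.028,0.015,0,0],[0,0,0,0,0],[0,0,0,0,0]]'
python3 - <<'E'
from h import *
o,e,R=state();print(o["t"],e.round(4),yawy(),np.array(o["q"]).round(2))
m=bot.camera_model("wrist");p,d=bot.read_camera("wrist");cv2.imwrite("pics/w2.png",p)
for n,z in(("bore_mouth",.039),("holder",0),("green_fuse",e[2]-.202)):
    print(n,[(round(x["score"],2),np.round(x["at"]),atz("wrist",x["at"],z,m).round(4)) for x in bot.pinpoint(n,"wrist")[:2]])
E
```

```text
t: 5.58
eef_pos: [0.4514, 0.0283, 0.308]
tool_rot: [-0.0, 0.766, 0.643, 0.0]
contact_force: [0.7, -0.3, -0.5]
gripper_width: 0.147
grasp_force: 30.2
t: 6.42
eef_pos: [0.5313, -0.2136, 0.3079]
tool_rot: [0.001, 0.767, 0.642, -0.0]
contact_force: [0.6, 0.7, -0.0]
gripper_width: 0.151
grasp_force: 30.2
6.4167 [ 0.5313 -0.2136  0.3079] -10.15028090591008 [-0.15  0.47  0.55  1.92 -0.33  0.84  0.4 ]
bore_mouth [(0.59, array([307., 241.]), array([ 0.526 , -0.2082,  0.039 ]))]
holder [(0.68, array([308., 225.]), array([ 0.5265, -0.2084,  0.    ]))]
green_fuse []
```

View pics/w2.png

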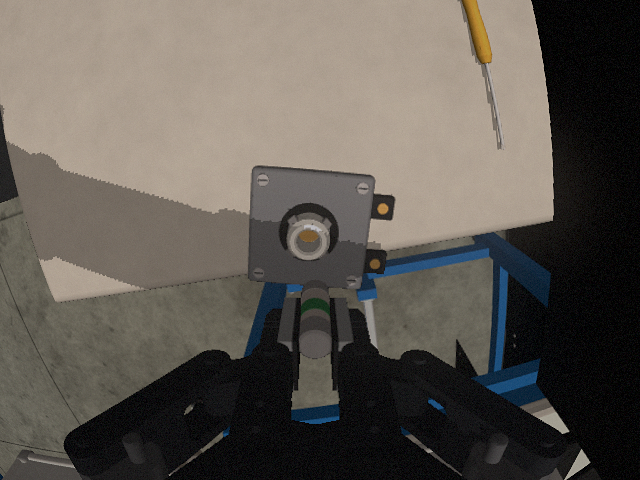

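The green fuse is in the fingers (foot near (315,288)) and the bore mouth is at (308,240), with the grey plinth around it; the driver is well clear at (485,70).

```bash
python3 -m pendant '[[0,0.0044,-0.006,0.015,0],[0,0,0,0.015,0],[0,0,0,0.012,0],[0,0,0,0,0],[0,0,0,0,0]]'
cat > look.py <<'E'
from h import *
import sys
o,e,R=state();print(o["t"],e.round(4),R[:,2].round(4))
m=bot.camera_model("wrist");p,d=bot.read_camera("wrist")
f=e+R@[0,0,.202];K=np.array(m["intrinsics"])
def proj(X):
    c=np.array(m["R"])@X+m["t"];r=np.hypot(c[0],c[1]);th=np.arctan2(r,c[2]);return K[0,0]*th*c[0]/r+K[0,2],K[1,1]*th*c[1]/r+K[1,2]
print("foot px",np.round(proj(f),1),"top px",np.round(proj(e+R@[0,0,.151]),1))
x=bot.pinpoint("bore_mouth","wrist");print([(round(a["score"],2),np.round(a["at"],1),atz("wrist",a["at"],.039,m).round(4)) for a in x[:2]])
x=bot.pinpoint("green_fuse","wrist");print([(round(a["score"],2),np.round(a["at"],1)) for a in x[:2]])
s,_=bot.read_camera("side");
for n in("bore_mouth","green_fuse"):
    x=bot.pinpoint(n,"side");z=.039 if n[0]=="b" else f[2]
    print("side",n,[(round(a["score"],2),np.round(a["at"],1),atz("side",a["at"],z).round(4)) for a in x[:2]])
c=cv2.resize(p[150:390,200:440],(580,580),interpolation=cv2.INTER_CUBIC)
b=cv2.resize(s[130:200,340:410],(210,210),interpolation=cv2.INTER_CUBIC)
out=np.zeros((580,790,3),np.uint8);out[:,:580]=c;out[:210,580:]=b;cv2.imwrite(sys.argv[1],out)
E
python3 look.py pics/w3.png
```

```text
t: 7.03
eef_pos: [0.5263, -0.2056, 0.2653]
tool_rot: [-0.001, 0.765, 0.644, -0.0]
contact_force: [1.1, -0.7, -0.1]
gripper_width: 0.145
grasp_force: 30.2
7.0333 [ 0.5263 -0.2056  0.2653] [-1.3e-03  4.0e-04 -1.0e+00]
foot px [316.3 290.6] top px [316.6 347.9]
[(0.82, array([316.4, 279.2]), array([ 0.5254, -0.21  ,  0.039 ]))]
[(0.79, array([314.2, 290.3]))]
side bore_mouth [(0.96, array([374.9, 175.4]), array([ 0.5286, -0.2049,  0.039 ]))]
side green_fuse [(0.42, array([377.8, 161.8]), array([ 0.5309, -0.2308,  0.0633]))]
```

View pics/w3.png

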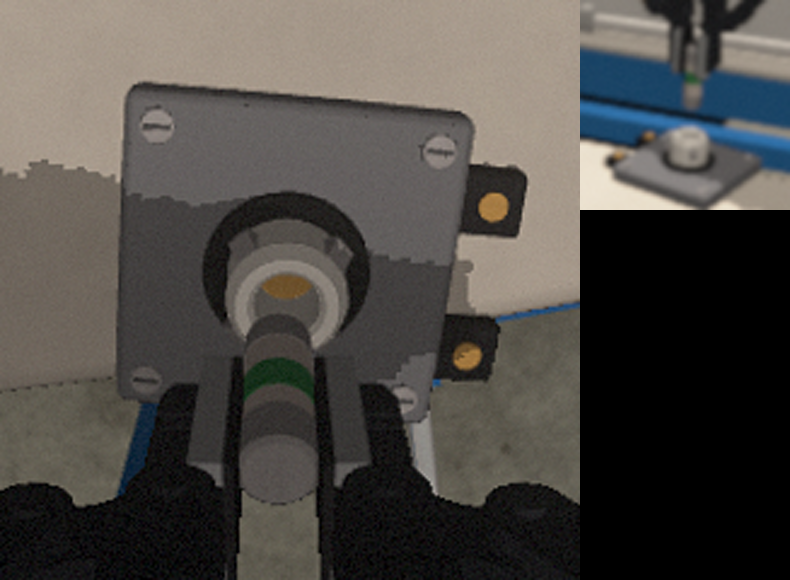

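Fuse foot at crop (279,325), bore mouth centre about (287,303), so the bore is slightly ahead and right. I'll fit the rim ring precisely.

```bash
cat > rim.py <<'E'
from h import *
from look0 import proj
import sys
o,e,R=state();m=bot.camera_model("wrist");p,d=bot.read_camera("wrist")
N=320;s=.00015;cx,cy=.5265,-.2085
# rectified patch along tool axes: cols = +tool y, rows up = +tool x
i,j=np.mgrid[:N,:N];a=(N/2-i)*s;b=(j-N/2)*s
X=np.stack([cx+a*R[0,0]+b*R[0,1],cy+a*R[1,0]+b*R[1,1],0*a+.039],-1)
u,v=proj(m,X);w=cv2.remap(p,u.astype(np.float32),v.astype(np.float32),cv2.INTER_CUBIC)
g=cv2.GaussianBlur(cv2.cvtColor(w,cv2.COLOR_BGR2GRAY).astype(np.float32),(0,0),2)
th=np.radians(np.arange(-30,211,3))  # upper part, 90=+tool x
best=[]
for da in np.arange(-6,6.1,.25):
  for db in np.arange(-6,6.1,.25):
    def ring(r):
        return cv2.remap(g,(N/2+(db+r*np.cos(th))*1e-3/s).astype(np.float32)[None],(N/2-(da+r*np.sin(th))*1e-3/s).astype(np.float32)[None],1)[0]
    best.append((np.median(ring(11)-ring(8.3))+.5*np.median(ring(11)-ring(13.6)),da,db))
best.sort(reverse=True)
for q in best[:5]: print(np.round(q,2),(np.array([cx,cy])+q[1]*1e-3*R[:2,0]+q[2]*1e-3*R[:2,1]).round(4))
q=best[0];c=(int(N/2+q[2]*1e-3/s),int(N/2-q[1]*1e-3/s))
for r in(9.5,12.5): cv2.circle(w,c,int(r*1e-3/s),(0,0,255),1)
cv2.imwrite(sys.argv[1],cv2.resize(w,(580,580)))
E
cat > look0.py <<'E'
import numpy as np
def proj(m,X):
    K=np.array(m["intrinsics"]);c=X@np.array(m["R"]).T+m["t"];r=np.hypot(c[...,0],c[...,1])+1e-12;th=np.arctan2(r,c[...,2])
    return K[0,0]*th*c[...,0]/r+K[0,2],K[1,1]*th*c[...,1]/r+K[1,2]
E
python3 rim.py pics/r1.png
```

```text
[63.22 -1.25  0.25] [ 0.5265 -0.2098]
[62.91 -1.    0.5 ] [ 0.5268 -0.2096]
[62.76 -1.    0.  ] [ 0.5263 -0.2095]
[62.75 -1.5   0.25] [ 0.5265 -0.21  ]
[62.69 -1.    0.75] [ 0.5271 -0.2096]
```

View pics/r1.png

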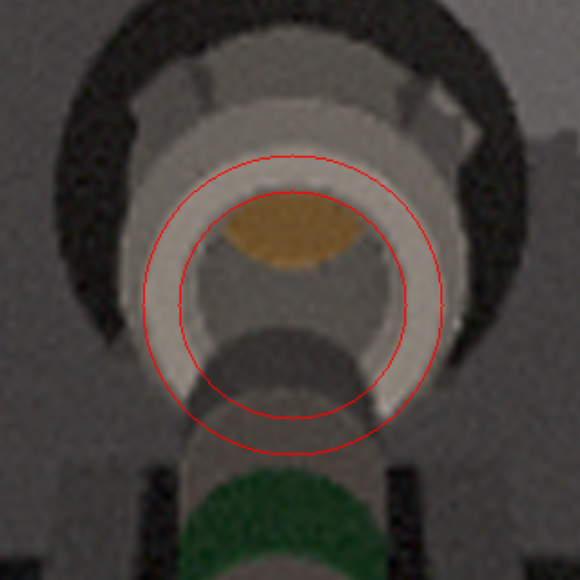

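The rim fit is good (red circles on the mouth's edges at (293,305)): bore ≈ (0.5265, −0.2098).

```bash
python3 -m pendant '[[0,-0.004,0.0013,0.012,0],[0,0,0,0.005,0],[0,0,0,0,0],[0,0,0,0,0],[0,0,0,0,0]]';  sed -i 's/    return K/    return K/' look.py; python3 look.py pics/w4.png
```

```text
t: 7.8
eef_pos: [0.5269, -0.2105, 0.2485]
tool_rot: [-0.0, 0.766, 0.643, -0.0]
contact_force: [0.5, 0.2, 0.1]
gripper_width: 0.149
grasp_force: 30.2
7.8 [ 0.5269 -0.2105  0.2485] [-5.e-04  1.e-04 -1.e+00]
foot px [316.3 290.6] top px [316.6 347.8]
[(0.77, array([314.1, 281.1]), array([ 0.526 , -0.2084,  0.039 ]))]
[(0.69, array([314.1, 289.6]))]
side bore_mouth [(0.68, array([378. , 173.3]), array([ 0.525 , -0.2188,  0.039 ]))]
side green_fuse []
```

View pics/w4.png

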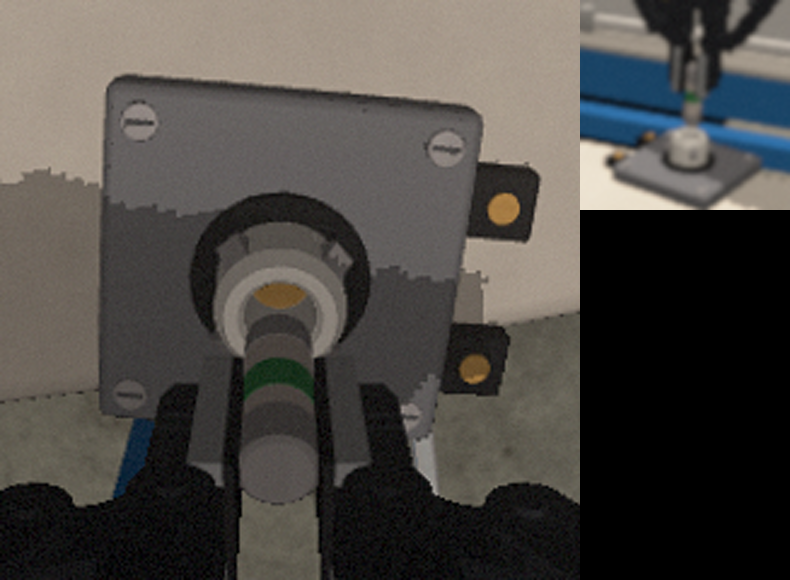

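The fuse (foot at crop (279,325)) is centred on the collar (280,305); descend.

```bash
python3 -m pendant '[[0,0,0,0.006,0],[0,0,0,0.006,0],[0,0,0,0.006,0],[0,0,0,0.006,0],[0,0,0,0,0]]'
```

```text
t: 8.52
eef_pos: [0.5268, -0.21, 0.2232]
tool_rot: [-0.001, 0.766, 0.643, -0.0]
contact_force: [0.7, 0.9, -1.1]
gripper_width: 0.153
grasp_force: 30.1
```

```bash
python3 -m pendant '[[0,0,0,0.003,0],[0,0,0,0.003,0],[0,0,0,0.0015,0],[0,0,0,0,0],[0,0,0,0,0]]'
```

```text
t: 8.93
eef_pos: [0.527, -0.2103, 0.2171]
tool_rot: [-0.0, 0.766, 0.643, 0.0]
contact_force: [0.6, 1.1, -1.2]
gripper_width: 0.143
grasp_force: 30.2
```

```bash
python3 -m pendant '[[0,0,0,0.001,0],[0,0,0,0.001,0],[0,0,0,0,0]]'
```

```text
t: 9.18
eef_pos: [0.5272, -0.2107, 0.2168]
tool_rot: [-0.0, 0.766, 0.643, 0.001]
contact_force: [-4.2, 3.9, 16.4]
gripper_width: 0.147
grasp_force: 32.0
```

```bash
python3 -m pendant '[[0.05,0,0,-0.001,0],[0.05,0,0,0,0],[0.05,0,0,0,0],[0.05,0,0,0,0],[0.05,0,0,0,0],[0.05,0,0,-0.025,0],[0.05,0,0,-0.03,0],[0.05,0,0,-0.03,0],[0.05,0,0,0,0]]'; python3 -m pendant '[[0.05,0.028,-0.0154,0,0],[0.05,0.028,-0.0154,0,0],[0.05,0.028,-0.0154,0,0],[0.05,0.028,-0.0154,0,0],[0.05,0.028,-0.0154,0,0],[0.05,0.028,-0.0154,0,0],[0.05,0.028,-0.0154,0,0],[0.05,0.027,0.0036,0,0],[0.05,0.027,0.0036,0,0],[0.05,0.027,0.0036,0,0],[0.05,0,0,0,0],[0.05,0,0,0,0]]'
python3 - <<'E'
from h import *
from look0 import proj
o,e,R=state();print(o["t"],e.round(4),np.array(o["q"]).round(2))
m=bot.camera_model("wrist");p,d=bot.read_camera("wrist")
x=bot.pinpoint("snap_cap","wrist");print([(round(a["score"],2),np.round(a["at"],1),atz("wrist",a["at"],0,m).round(4)) for a in x[:2]])
u,v=proj(m,np.array([.48,.078,.056]));u,v=int(u),int(v)
hs=p[v-30:v+30,u-30:u+30].astype(int);w=(hs.min(2)>.5*hs.min(2).max())
n,l,st,ce=cv2.connectedComponentsWithStats(w.astype(np.uint8));
for k in range(1,n):
    if st[k,4]>30: px=ce[k]+[u-30,v-30];print("white",st[k,4],px,atz("wrist",px,.056,m).round(4))
t,_=bot.read_camera("top");s,_=bot.read_camera("side")
x=bot.pinpoint("green_fuse","top");print([(round(a["score"],2),np.round(a["at"],1),atz("top",a["at"],.014).round(4)) for a in x[:2]])
A=cv2.resize(p[120:420,120:520],(600,450));B=cv2.resize(t[220:290,430:500],(190,190));C=cv2.resize(s[140:210,340:410],(190,190))
out=np.zeros((450,790,3),np.uint8);out[:,:600]=A;out[:190,600:]=B;out[200:390,600:]=C;cv2.imwrite("pics/w5.png",out)
E
```

```text
t: 9.93
eef_pos: [0.5285, -0.2118, 0.3061]
tool_rot: [0.003, 0.766, 0.643, 0.002]
contact_force: [0.7, -0.1, 0.7]
gripper_width: 0.586
grasp_force: 0.0
t: 10.93
eef_pos: [0.4794, 0.0807, 0.3008]
tool_rot: [0.0, 0.765, 0.644, -0.0]
contact_force: [-0.7, -1.1, -0.7]
gripper_width: 0.588
grasp_force: 0.0
10.9333 [0.4794 0.0807 0.3008] [-0.73  0.34  0.53  2.12 -0.25  0.74 -0.21]
[]
white 33 [287.6969697  238.78787879] [0.4649 0.0972 0.056 ]
white 881 [312.08059024 282.57207719] [0.4744 0.0662 0.056 ]
white 571 [320.5971979  265.62171629] [0.4815 0.0766 0.056 ]
[(0.38, array([465.8, 256.4]), array([ 0.5253, -0.2165,  0.014 ]))]
```

View pics/w5.png

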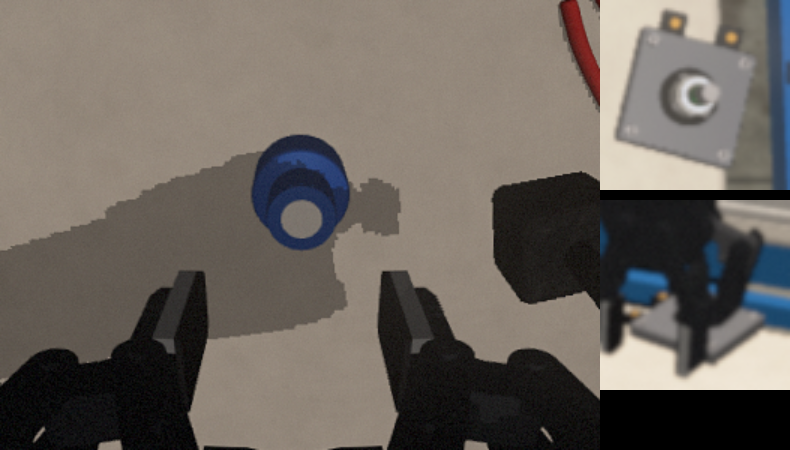

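The fuse stands in the holder (insets); the cap's white dot is at (301,219) of the picture, nearly between the open fingers.

```bash
python3 -m pendant '[[0.055,-0.0037,0.003,0.02,0],[0.055,0,0,0.025,0],[0.055,0,0,0.025,0],[0.055,0,0,0.015,0],[0.055,0,0,0.009,0],[0.055,0,0,0,0],[0.055,0,0,0,0]]' 70; python3 -m pendant '[[0.0,0,0,0,0],[0.0,0,0,0,0],[0.0,0,0,0,0],[0.0,0,0,0,0],[0.0,0,0,0,0],[0.0,0,0,0,0]]' 70
```

```text
t: 11.77
eef_pos: [0.4817, 0.0744, 0.2074]
tool_rot: [0.0, 0.766, 0.643, -0.0]
contact_force: [-0.2, -0.0, 0.7]
gripper_width: 0.638
grasp_force: 0.0
t: 12.27
eef_pos: [0.482, 0.075, 0.2085]
tool_rot: [0.0, 0.766, 0.643, 0.001]
contact_force: [-1.3, -0.1, 7.6]
gripper_width: 0.308
grasp_force: 68.4
```

```bash
python3 -m pendant '[[0,0,0,-0.02,0],[0,0,0,-0.03,0],[0,0,0,-0.03,0],[0,0,0,-0.025,0],[0,-0.0262,-0.0045,0,0],[0,-0.0262,-0.0045,0,0],[0,-0.0262,-0.0045,0,0],[0,0,0,0,0]]'; python3 -m pendant '[[0,-0.028,0.0154,0,0],[0,-0.028,0.0154,0,0],[0,-0.028,0.0154,0,0],[0,-0.028,0.0154,0,0],[0,-0.028,0.0154,0,0],[0,-0.028,0.0154,0,0],[0,-0.028,0.0154,0,0],[0,0,0,0,0],[0,0,0,0,0],[0,0,0,0,0]]'
python3 - <<'E'
from h import *
from look0 import proj
o,e,R=state();print(o["t"],e.round(4),R.round(3).tolist())
m=bot.camera_model("wrist");p,d=bot.read_camera("wrist");t,_=bot.read_camera("top");s,_=bot.read_camera("side")
print("pred dot px for dx=0,1.5mm",[np.round(proj(m,e+R@[k,0,.152]),1) for k in(0,.0015)])
hs=p[300:400,260:380].min(2);n,l,st,ce=cv2.connectedComponentsWithStats((hs>.6*hs.max()).astype(np.uint8));k=1+st[1:,4].argmax();print("dot",ce[k]+[260,300],st[k,4])
A=cv2.resize(p[120:420,120:520],(600,450));B=cv2.resize(t[220:290,430:500],(190,190));C=cv2.resize(s[120:210,330:420],(190,190))
out=np.zeros((450,790,3),np.uint8);out[:,:600]=A;out[:190,600:]=B;out[200:390,600:]=C;cv2.imwrite("pics/w6.png",out)
E
```

```text
t: 12.93
eef_pos: [0.4527, -0.0046, 0.3129]
tool_rot: [0.0, 0.768, 0.641, -0.0]
contact_force: [-0.1, -0.4, -0.2]
gripper_width: 0.312
grasp_force: 69.1
t: 13.77
eef_pos: [0.527, -0.2111, 0.3123]
tool_rot: [-0.0, 0.766, 0.643, 0.0]
contact_force: [0.1, 0.8, -0.7]
gripper_width: 0.311
grasp_force: 69.1
13.7667 [ 0.527  -0.2111  0.3123] [[0.173, 0.985, -0.0], [0.985, -0.173, 0.001], [0.001, -0.0, -1.0]]
pred dot px for dx=0,1.5mm [array([316.5, 346.4]), array([316.5, 343.3])]
dot [314.70146819 342.07177814] 1226
```

View pics/w6.png

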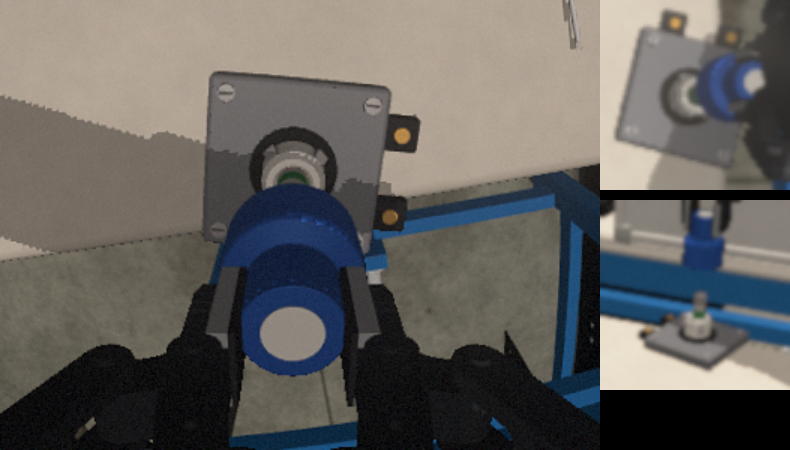

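The cap is held upright, its dot at (293,333) and the holder with the fuse behind it at (293,172); it lines up with the collar. Descending onto the collar.

```bash
python3 -m pendant '[[0,-0.0008,0,0.015,0],[0,0,0,0.02,0],[0,0,0,0.015,0],[0,0,0,0.01,0],[0,0,0,0.005,0],[0,0,0,0.002,0],[0,0,0,0,0],[0,0,0,0,0]]' 80
```

```text
t: 14.58
eef_pos: [0.5272, -0.2126, 0.2459]
tool_rot: [0.0, 0.766, 0.643, 0.0]
contact_force: [0.2, 0.4, -0.2]
gripper_width: 0.307
grasp_force: 79.8
```

```bash
python3 -m pendant '[[0,0,0,0.002,0],[0,0,0,0.002,0],[0,0,0,0.001,0],[0,0,0,0,0],[0,0,0,0,0]]'; python3 -m pendant '[[0,0,0,0.001,0],[0,0,0,0.001,0],[0,0,0,0.001,0],[0,0,0,0,0],[0,0,0,0,0]]'
```

```text
t: 15.0
eef_pos: [0.527, -0.2123, 0.2402]
tool_rot: [-0.0, 0.766, 0.643, 0.0]
contact_force: [-0.3, 1.1, -0.9]
gripper_width: 0.302
grasp_force: 80.0
t: 15.42
eef_pos: [0.5273, -0.2121, 0.2376]
tool_rot: [-0.0, 0.766, 0.643, 0.001]
contact_force: [-0.3, 2.9, 6.1]
gripper_width: 0.307
grasp_force: 80.7
```

```bash
python3 -m pendant '[[0,0,0,0.0015,0],[0,0,0,0.0015,0],[0,0,0,0.0015,0],[0,0,0,0.0015,0],[0,0,0,0,0],[0,0,0,0,0]]'; python3 -m pendant '[[0,0,0,0.001,0],[0,0,0,0.001,0],[0,0,0,0.001,0],[0,0,0,0,0],[0,0,0,0,0]]';python3 -m pendant '[[0,0,0,0.001,0],[0,0,0,0.001,0],[0,0,0,0,0],[0,0,0,0,0]]'
```

```text
t: 15.92
eef_pos: [0.5272, -0.2122, 0.2312]
tool_rot: [0.0, 0.766, 0.643, 0.0]
contact_force: [0.8, 4.0, 1.2]
gripper_width: 0.304
grasp_force: 80.2
t: 16.33
eef_pos: [0.5267, -0.2121, 0.2275]
tool_rot: [-0.001, 0.766, 0.643, -0.0]
contact_force: [1.2, 3.2, -6.3]
gripper_width: 0.305
grasp_force: 81.0
t: 16.67
eef_pos: [0.527, -0.2126, 0.2264]
tool_rot: [0.0, 0.766, 0.643, 0.0]
contact_force: [1.0, 3.3, -1.2]
gripper_width: 0.306
grasp_force: 81.6
```

Clicked (the force turned to a pull). Now onto the seal.

```bash
python3 -m pendant '[[0,0,0,0.001,0],[0,0,0,0.001,0],[0,0,0,0,0],[0,0,0,0,0]]'; python3 -m pendant '[[0,0,0,0.001,0],[0,0,0,0,0],[0,0,0,0,0],[0,0,0,0,0]]'
```

```text
t: 17.0
eef_pos: [0.527, -0.2126, 0.2247]
tool_rot: [-0.0, 0.766, 0.643, 0.0]
contact_force: [-0.7, 4.8, 5.1]
gripper_width: 0.306
grasp_force: 82.4
t: 17.33
eef_pos: [0.527, -0.2126, 0.224]
tool_rot: [-0.0, 0.766, 0.643, 0.0]
contact_force: [-2.2, 4.9, 9.4]
gripper_width: 0.303
grasp_force: 82.7
```

```bash
python3 -m pendant '[[0,0,0,0.001,0],[0,0,0,0,0],[0,0,0,0,0],[0,0,0,0,0],[0,0,0,0,0],[0,0,0,0,0],[0,0,0,0,0]]'
python3 - <<'E'
from h import *
t,_=bot.read_camera("top");s,_=bot.read_camera("side");p,_=bot.read_camera("wrist")
A=cv2.resize(p[120:420,120:520],(600,450));B=cv2.resize(t[220:290,430:500],(190,190));C=cv2.resize(s[120:210,330:420],(190,190))
out=np.zeros((450,790,3),np.uint8);out[:,:600]=A;out[:190,600:]=B;out[200:390,600:]=C;cv2.imwrite("pics/w7.png",out)
o=bot.get_obs();print(o["t"],o["contact_force"],o["eef_pos"],o["grasp_force"])
E
```

```text
t: 17.92
eef_pos: [0.527, -0.2127, 0.2235]
tool_rot: [-0.0, 0.766, 0.643, 0.001]
contact_force: [-2.8, 6.3, 14.2]
gripper_width: 0.303
grasp_force: 83.3
18.0667 [-3.08406342  6.69187237 14.46075384] [ 0.52695971 -0.21269414  0.22348969] 83.32280226051807
```

View pics/w7.png

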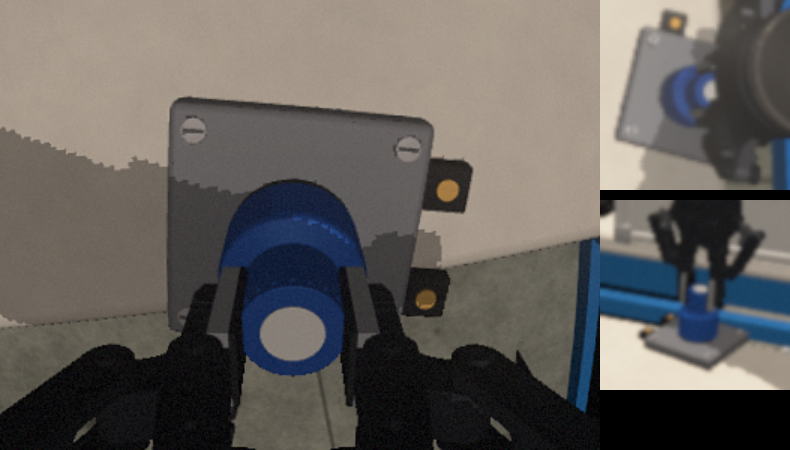

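The cap sits upright and fully down on the collar, at (290,270), still held by the neck. The press is a steady 14 N, so the ring is squeezed.

```bash
python3 -c "
from station import bot
print(bot.hand_in())"
```

```text
the job is handed in; nothing more can be done
None
```

The green fuse is seated in the holder, and the cap is clicked on and held pressed with about 14 N, which should squeeze the sealing ring fully; the job was handed in at about 18 s, with the red and yellow fuses and the tools not touched.

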